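Hold the bead spinner's drive hub on its spindle flat

TASK

The bowl and drive hub are off the electric bead spinner. Pinch the bare spindle with the fingers across its milled flat (where it feels narrower) and turn it until the flat faces the side with the speed knob; then thread the hub on from above, the way up it lies, with its set screw over the flat, and hold it there, upright, its top flush with the end of the spindle. Finish still holding the hub in the gripper, as nothing else keeps it up until I have tightened the screw; leave the bowl, the jar and the screwdriver alone.

Things in the scene. Friction and masses are not known exactly. Their poses are not given: they have to be found in the camera images.
- spinner: electric bead spinner, a teal box 150 x 150 x 58 mm (58 mm is the height of its top) standing fixed on the table; origin under its centre, on the table; its +x is the side with the black speed knob (20 mm wide, up to 71 mm high, at x 60, y 30 mm) and the red switch (at x 60, y -30 mm). The steel spindle stands upright on the box's centre: a bearing boss (32 mm wide) up to 70 mm high, then the bare spindle, 12 mm in diameter, up to 120 mm above the table
- shaft (a joint): turn of the spindle about its upright axis, rad: 0 when the flat faces the spinner's +x (knob) side, growing counter-clockwise seen from above; it starts between 0.5 and 1.45, turns endlessly either way against a light drag (0.015 N m) and stays where it is left
- shaft_end (a point): centre of the spindle's upper end, 120 mm above the table; z up along the axis, x towards the flat, turning with the spindle. The top 2 mm are chamfered to 8 mm in diameter
- flat: the milled flat along one side of the spindle, 10 mm wide, reaching from the upper end 40 mm down (80 to 120 mm above the table); origin at the middle of its face, 3.5 mm from the spindle's axis and 21 mm below its end; x points straight out of the face, z up. Across the flat the spindle is 9.5 mm thick, elsewhere 12 mm
- hub_center (a point): centre of the loose drive hub, an aluminium barrel 36 mm in diameter and 26 mm high with an upright through bore 14.4 mm wide and a black rubber ring on its top face, 60 to 130 g, standing on the table (centre 13 mm up); z up along the bore, x towards its set screw
- hub_top (a point): centre of the hub's top face (the bore's upper mouth), 13 mm above the hub's centre; axes as the hub's
- screw (a point): outer end of the hub's set screw, a slotted head 8 mm in diameter, dabbed with orange marking paint, that sticks out 9.5 mm from the barrel's side at half its height, 27.5 mm from the bore's axis; its tip is backed out of the bore
- bowl_center (a point): centre of the spinner's wooden bowl, 130 mm wide and 50 mm high, loose on the table; leave alone
- jar_center (a point): centre of a small amber glass jar with a metal cap, 48 mm in diameter and 60 mm high, loose on the table; leave alone
- driver_grip (a point): middle of the yellow handle of a screwdriver 160 mm long, lying on the table; leave alone
There are look-alikes about, which are no part of the job. What is shaped like the part that bears hub_center but red or yellow is not meant.

How it is judged:
On the way:
1. the fingers pinch the spindle on its flat while the flat faces the knob side, within 0.25 rad (contact force between the fingers and flat above 1 N and angle between the x axis of flat and the x axis of spinner, either way round below 0.25 rad and x of flat in the frame of spinner above 0 m), for 0.2 s.
At the end, for the whole second after the job is handed in: Flat facing the knob side within 0.25 rad; hub round the spindle, upright within 0.1 rad, its top within 4 mm of flush with the spindle's end, its screw over the flat within 7 mm sideways (about 15 degrees), still, and gripped by the fingers with over 2 N (angle between the x axis of flat and the x axis of spinner, either way round below 0.25 rad and x of flat in the frame of spinner above 0 m and z of hub_top in the frame of shaft_end between -0.004 and 0.004 m and horizontal distance between hub_top and shaft_end below 0.004 m and x of screw in the frame of flat above 0 m and y of screw in the frame of flat between -0.007 and 0.007 m and angle between hub_top's own z axis and vertical below 0.1 rad and contact force between the fingers and hub above 2 N and linear speed of hub below 0.02 m/s); the arm keeps its last pose, push and grip.
It fails at once if the bowl is moved more than 20 mm (distance of bowl_center from where it was at the start of the episode above 0.02 m).
It fails at once if the jar is moved more than 20 mm (distance of jar_center from where it was at the start of the episode above 0.02 m).
It fails at once if the screwdriver is moved more than 20 mm (distance of driver_grip from where it was at the start of the episode above 0.02 m).
It also fails if it takes over 62 s, if anything falls off the work surface, if the arm or the gripper's body presses on something with over 40 N, if the wrist force passes 120 N, or if a joint passes its speed limit or range.

ROBOT

A 6-joint arm with a two-finger parallel gripper is mounted at the origin on the work surface. World frame = base frame: x ahead of the robot, y to its left, z up, the work surface at z = 0. Lengths are in m, angles in rad, forces in N, time in s.
With the tool pointing down it reaches from about 0.35 to 0.975 m from the base axis. Payload 7.1 kg.
Tool frame: the origin (TCP) lies midway between the tips of the shut fingers; the grasp point (between the pads) lies 19 mm behind it; z points along the fingers, y is the line along which they close (so a half turn about z gives the same grasp; the last joint's range is limited). The gripper opens to 88 mm and grips with 3 to 60 N. Pads are 20 mm wide; open, the fingers measure 115 mm over their backs; the gripper's body (75 mm by 178 mm) begins 61 mm behind the grasp point.
Start: joints at [-1.168, 0.423, 1.63, -0, 1.089, -0.019], TCP at [0.256, -0.57, 0.223] pointing down, gripper open.
Joint ranges: [-3, 3], [-0.9, 2.11], [0.09, 2.58], [-1.31, 4.45], [0.11, 2.69], [-2.54, 2.54]. Speed limits (rad/s): [2.39, 2.39, 3.01, 3.14, 3.14, 3.14].

INTERFACE

Orientations are given as a unit quaternion [w, x, y, z].
In Python, from station import move_pose, movel, movej, command_gripper, wait, inverse_kinematics, read_camera, camera_info, MotionError, job_done, get_time, get_joint_pos, get_qvel, get_effort, get_tcp_pos, get_ee_rot, get_ft_force, get_ft_torque, get_grip_width, get_finger_force gives the robot as it stands. Calls block until the motion is done:
- move_pose(position, orientation): joint-space move of the TCP to a pose.
- movel(position, frame=None, v=0.15, until_force=None): straight line of the TCP; frame=None keeps the orientation; v is the mean speed in m/s. With until_force (N) it stops when the force on the tool has changed by that much, and returns True; else False.
- movej(angles): joint-space move.
- command_gripper(opening): opening from 0.0 (shut) to 1.0 (fully open); the grip force is fixed at half the most; returns when the fingers have stopped.
- wait(seconds).
- inverse_kinematics(position, orientation): joint angles nearest the present ones, or None.
- read_camera(name): name is "scene" or "top"; returns the picture (400x640x3 uint8, red, green, blue); there is no depth.
- camera_info(name): a dict with "intrinsics" (3x3 intrinsics, pixels), "dist" ([k1, k2, p1, p2, k3] as OpenCV has them; the pictures are not rectified), "T" (4x4, takes a point from camera to world coordinates). Camera axes: x right, y up, looking along -z (the intrinsics and any distortion apply to the point x, -y, -z); pixel columns grow to the right and rows downward; lengths in m; the calibration is good to about 2 mm. A picture is of the moment at which its call begins. camera_info takes no time and is no camera call.
A pose or a line that the arm cannot do raises MotionError and nothing moves.
- job_done(): hands the job in; it is judged then, once.
Readings, each from a call of its own:
- get_time(): time.
- get_joint_pos(): joint angles.
- get_qvel(): joint speeds.
- get_effort(): joint torques, N m.
- get_tcp_pos(): TCP position.
- get_ee_rot(): TCP orientation.
- get_ft_force(): force on the tool from outside, world axes, zero at the start.
- get_ft_torque(): the same for the moment, N m.
- get_grip_width(): opening from 0.0 (shut) to 1.0 (fully open).
- get_finger_force(): force on a finger pad.
Only numpy, scipy, OpenCV 4.12 (cv2) and the standard library are available. Lean on these libraries where they do the work, as an engineer would, in place of code of your own. Each camera call takes 0.05 s, during which the arm holds its last target. There are 200 camera calls.

## Working session

There is one attempt and no reset: what is moved stays moved. The work goes in short steps, each a Python script; the robot and the scene stay as the last script left them, time stands still between calls to the robot, and variables do not carry over. Pictures are saved under pics/ and viewed, at most 10 in all, crops included, and the job is handed in when it is done.

```bash
mkdir -p pics; python3 - <<'E'
from station import *
import cv2,numpy as np
for n in("scene","top"):
    im=read_camera(n); cv2.imwrite(f"pics/{n}0.png",im[:,:,::-1])
    i=camera_info(n); print(n,np.round(i["intrinsics"],1).tolist(),i["dist"],np.round(i["T"],3).tolist())
print(get_time(),get_ee_rot())
E
```

```text
scene [[515.9, 0.0, 318.2], [0.0, 515.9, 191.0], [0.0, 0.0, 1.0]] [-0.02298681  0.          0.          0.          0.        ] [[-0.465, -0.747, 0.475, 1.11], [0.885, -0.396, 0.245, 0.344], [0.005, 0.534, 0.845, 0.958], [0.0, 0.0, 0.0, 1.0]]
top [[429.7, 0.0, 318.3], [0.0, 429.7, 193.5], [0.0, 0.0, 1.0]] [-0.11485713  0.          0.          0.          0.        ] [[0.01, 0.996, -0.092, 0.54], [-1.0, 0.011, 0.003, 0.083], [0.004, 0.092, 0.996, 0.867], [0.0, 0.0, 0.0, 1.0]]
0.1 [-6.55892612e-04  9.77840369e-01  2.09350819e-01 -1.29838009e-04]
```

View pics/scene0.png

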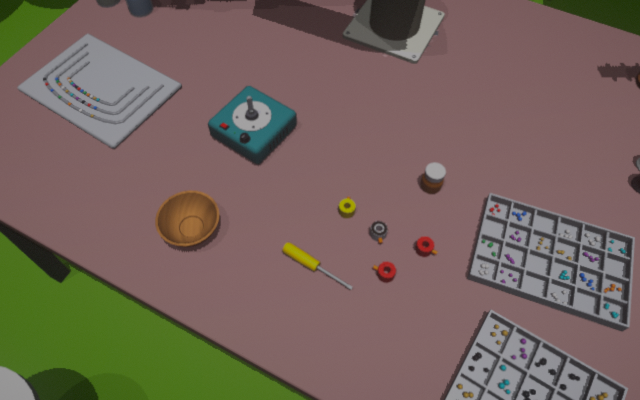

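View pics/top0.png

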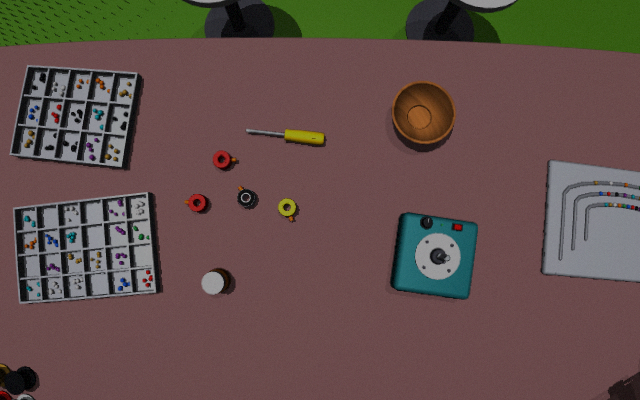

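Candidates for the hub, by top pixel:
- (246,198): dark ring on grey barrel
- (222,160): red
- (198,203): red
- (288,208): yellow

I choose (246,198), which is (379,230) in the scene view. The spinner is at top (438,257), with the knob at (427,222) and the switch at (458,227). Next is a close crop plus measurements.

```bash
cat > h.py <<'E'
from station import *
import cv2,numpy as np
from scipy.spatial.transform import Rotation as R
def ray(n,uv):
    i=camera_info(n); K=np.array(i["intrinsics"]);T=np.array(i["T"])
    p=cv2.undistortPoints(np.array([[uv]],float),K,np.array(i["dist"]))[0,0]
    return T[:3,3],T[:3,:3]@np.array([p[0],-p[1],-1])
def onz(n,uv,z):
    o,d=ray(n,uv); return o+d*(z-o[2])/d[2]
def tri(u1,u2):
    o1,d1=ray("top",u1);o2,d2=ray("scene",u2)
    s=np.linalg.lstsq(np.c_[d1,-d2],o2-o1,rcond=None)[0]
    a,b=o1+d1*s[0],o2+d2*s[1]; return (a+b)/2,np.linalg.norm(a-b)
def blob(m,c,r):
    w=np.zeros(m.shape,np.uint8);cv2.circle(w,c,r,255,-1)
    ys,xs=np.nonzero(m&(w>0)); return (xs.mean(),ys.mean()),len(xs)
def q(yaw): # tool down, tool y axis at world angle yaw
    y=np.array([np.cos(yaw),np.sin(yaw),0]);z=np.array([0,0,-1.])
    x=np.cross(y,z); a=R.from_matrix(np.c_[x,y,z]).as_quat(); return [a[3],*a[:3]]
E
python3 - <<'E'
from h import *
ims={n:cv2.imread(f"pics/{n}0.png") for n in("top","scene")}
H={n:cv2.cvtColor(i,cv2.COLOR_BGR2HSV) for n,i in ims.items()}
def c(n,p,r): return cv2.resize(ims[n][p[1]-r:p[1]+r,p[0]-r:p[0]+r],(400,300 if 0 else 400),interpolation=cv2.INTER_CUBIC)
A=np.hstack([c("top",(246,198),25),c("top",(438,257),25)]);B=np.hstack([c("scene",(379,230),25),c("scene",(252,112),25)])
cv2.imwrite("pics/crop1.png",cv2.resize(np.vstack([A,B]),(600,600)))
P={}
for n,hc,kc,sc in(("top",(246,198),(427,222),(458,227)),("scene",(379,230),(244,138),(224,126))):
    h=H[n]; org=(h[...,0]>4)&(h[...,0]<22)&(h[...,1]>150)&(h[...,2]>90)
    red=((h[...,0]<5)|(h[...,0]>172))&(h[...,1]>170)
    P[n]=dict(screw=blob(org,hc,16),ring=blob(h[...,2]<75,hc,13),knob=blob(h[...,2]<60,kc,10),sw=blob(red,sc,9))
    print(n,P[n])
for k,z in(("screw",.013),("ring",.026),("knob",.07),("sw",.06)):
    print(k,*[np.round(onz(n,P[n][k][0],z),4) for n in P],tri(P["top"][k][0],P["scene"][k][0]))
E
```

```text
top {'screw': ((np.float64(239.75), np.float64(187.9375)), 16), 'ring': ((np.float64(247.64864864864865), np.float64(198.69932432432432)), 296), 'knob': ((np.float64(426.1081081081081), np.float64(221.34459459459458)), 148), 'sw': ((np.float64(457.3953488372093), np.float64(226.67441860465115)), 43)}
scene {'screw': ((np.float64(379.7647058823529), np.float64(239.94117647058823)), 17), 'ring': ((np.float64(376.731884057971), np.float64(230.6304347826087)), 138), 'knob': ((np.float64(243.3409090909091), np.float64(139.51136363636363)), 88), 'sw': ((np.float64(223.6875), np.float64(125.375)), 16)}
screw [0.6286 0.2386 0.013 ] [0.6252 0.2366 0.013 ] (array([0.62808785, 0.23740525, 0.01870818]), np.float64(0.0003479195206090184))
ring [0.6061 0.22   0.026 ] [0.6154 0.2239 0.026 ] (array([0.60738473, 0.22221861, 0.01107738]), np.float64(0.0004616505471958639))
knob [ 0.5637 -0.1208  0.07  ] [ 0.5703 -0.1184  0.07  ] (array([ 0.56404077, -0.12364287,  0.05969478]), np.float64(0.000325946116059691))
sw [ 0.5542 -0.1839  0.06  ] [ 0.5509 -0.1839  0.06  ] (array([ 0.55391432, -0.18176103,  0.06464085]), np.float64(0.001153495360118933))
```

View pics/crop1.png

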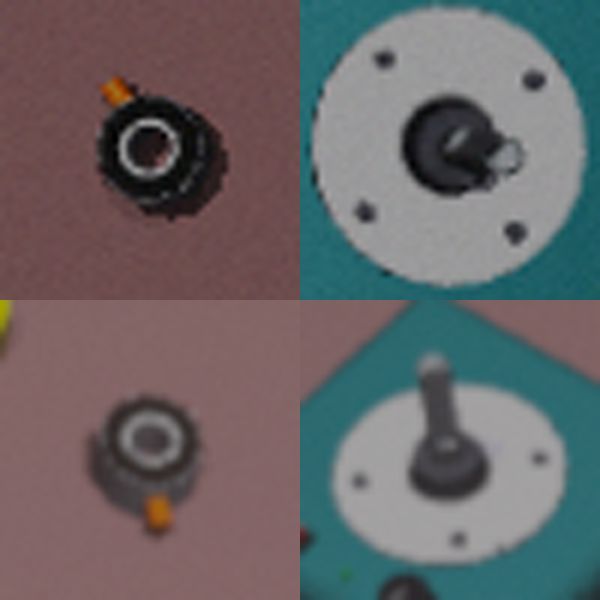

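The crops show the dark-ringed aluminium hub with an orange screw head, so the choice is right. Its bore is at top (245.8,197.7) and scene (379,228). The spindle end is at top (447.7,258.2) and scene (249.3,97.3). The hub's screw points up-left in the top view.

```bash
python3 - <<'E'
from h import *
np.set_printoptions(precision=4,suppress=True)
def c(s,a,b,z): print(s,onz("top",a,z),onz("scene",b,z),*tri(a,b))
c("hubtop",(245.8,197.7),(379,228),.026)
c("end",(447.7,258.2),(249.3,97.3),.12)
h={n:cv2.cvtColor(cv2.imread(f"pics/{n}0.png"),cv2.COLOR_BGR2HSV) for n in("top","scene")}
# white disc: outer contour ellipse at z~.058
e={}
for n,p in(("top",(438,257)),("scene",(252,117))):
    m=((h[n][...,1]<60)&(h[n][...,2]>110)).astype(np.uint8)
    cs=[k for k in cv2.findContours(m,0,cv2.CHAIN_APPROX_NONE)[0] if cv2.pointPolygonTest(cv2.convexHull(k),p,False)>0]
    k=max(cs,key=len); e[n]=cv2.fitEllipse(cv2.convexHull(k)); print(n,e[n])
c("disc",e["top"][0],e["scene"][0],.059)
# teal top-view yaw from bottom edge
E
```

```text
hubtop [0.6081 0.2237 0.026 ] [0.6077 0.2255 0.026 ] [0.6077 0.2247 0.0253] 0.0017842530222401448
end [ 0.498 -0.146  0.12 ] [ 0.4965 -0.1428  0.12  ] [ 0.4975 -0.1441  0.1209] 0.0034406420886241144
top ((437.30108642578125, 255.91221618652344), (45.1536979675293, 46.3853874206543), 165.3960723876953)
scene ((370.99578857421875, 247.27247619628906), (303.3435974121094, 727.587158203125), 102.51155090332031)
disc [ 0.4989 -0.1447  0.059 ] [0.6712 0.2333 0.059 ] [0.566  0.0432 0.0324] 0.39855562016050744
```

```bash
cat >> h.py <<'E'
np.set_printoptions(precision=4,suppress=True)
S=np.array([.498,-.1448])
def st(s=""):
    print(s,"t%.1f"%get_time(),"w%.2fmm"%(get_grip_width()*88),"tcp",np.array(get_tcp_pos()),"F",np.array(get_ft_force()),"M",np.array(get_ft_torque()),"ff",get_finger_force(),"j6 %.2f"%get_joint_pos()[5])
E
python3 - <<'E'
from h import *
for y in(.85,-.12,1.45,-.97,2.17): print(y,[None if (j:=inverse_kinematics([*S,.2],q(a))) is None else round(j[5],2) for a in(y,y+np.pi,y-np.pi)])
move_pose([*S,.17],q(.85)); command_gripper(.4); st()
movel([*S,.085],v=.1); st("down")
command_gripper(0); st("pinch .85")
command_gripper(.25)
for y in(1.15,.55):
    move_pose([*S,.085],q(y)); command_gripper(0); st(f"pinch {y}"); command_gripper(.25)
E
```

```text
0.85 [np.float64(-1.16), np.float64(1.99), np.float64(1.99)]
-0.12 [np.float64(-0.19), None, None]
1.45 [np.float64(-1.76), np.float64(1.39), np.float64(1.39)]
-0.97 [np.float64(0.66), np.float64(-2.48), np.float64(-2.48)]
2.17 [np.float64(-2.48), np.float64(0.67), np.float64(0.67)]
 t2.8 w35.14mm tcp [ 0.498  -0.1448  0.17  ] F [ 0.2422 -0.0685 -0.1129] M [-0.0222 -0.1279 -0.0001] ff 0.0 j6 -1.16
down t3.8 w35.46mm tcp [ 0.4984 -0.1449  0.0854] F [-0.1971 -0.3986 -0.2233] M [-0.0384 -0.1315  0.026 ] ff 0.0 j6 -1.16
pinch .85 t4.4 w9.43mm tcp [ 0.4973 -0.1458  0.0853] F [-4.6439 -6.9018  4.8435] M [-1.1688  0.6158  0.0326] ff 30.000766016892157 j6 -1.16
pinch 1.15 t5.5 w10.17mm tcp [ 0.4977 -0.1455  0.085 ] F [-2.2999 -4.7955 -0.1302] M [-0.7462  0.1464 -0.0444] ff 29.999971094657667 j6 -1.45
pinch 0.55 t7.0 w9.27mm tcp [ 0.497  -0.1452  0.085 ] F [-3.6183 -4.0229  3.1998] M [-0.6953  0.5287  0.0138] ff 30.00039945007302 j6 -0.86
```

The minimum width of about 9.3 mm at 0.55 rad means the pads lie on the flat, and the spindle centre is confirmed to within about 0.3 mm. Now I turn it to the knob side, yaw about -0.12.

```bash
python3 - <<'E'
from h import *
def P(y): return [*(S-.00125*np.array([np.cos(y),np.sin(y)])),.085]
move_pose(P(.55),q(.55)); command_gripper(0); st("pinch .55")
for y in np.linspace(.55,-.12,5)[1:]: move_pose(P(y),q(y)); st(round(y,2))
wait(.4)
command_gripper(.25); wait(.1); command_gripper(0); wait(.4); st("repinch")
command_gripper(.4)
movel([*S,.2],v=.2)
for n in("top","scene"): cv2.imwrite(f"pics/{n}1.png",read_camera(n)[:,:,::-1])
E
```

```text
pinch .55 t8.0 w9.89mm tcp [ 0.4969 -0.1454  0.085 ] F [ 0.3397 -0.8111  0.7046] M [-0.011  -0.1068 -0.0035] ff 29.999886502046138 j6 -0.86
0.38 t8.3 w9.50mm tcp [ 0.4968 -0.1453  0.085 ] F [-0.6719  0.6663 -0.5534] M [-0.0685 -0.0795  0.0199] ff 30.000242481473833 j6 -0.69
0.22 t8.6 w9.37mm tcp [ 0.4968 -0.1451  0.085 ] F [-0.5729 -0.8968  0.7515] M [-0.1689 -0.0743 -0.005 ] ff 30.000188442645594 j6 -0.53
0.05 t8.8 w9.04mm tcp [ 0.4967 -0.145   0.085 ] F [-0.5423 -0.8739  0.2799] M [-0.2651  0.0007 -0.0019] ff 30.000195923494175 j6 -0.36
-0.12 t9.1 w9.38mm tcp [ 0.4967 -0.1448  0.085 ] F [-0.6333 -1.6691  0.0756] M [-0.4007  0.0312 -0.0495] ff 30.00016844132915 j6 -0.19
repinch t10.8 w9.15mm tcp [ 0.4968 -0.1446  0.085 ] F [-0.4316  1.4841 -0.0849] M [ 0.1178 -0.0289  0.0363] ff 29.99994252459146 j6 -0.19
```

```bash
python3 - <<'E'
from h import *
hb=np.array([.608,.2245])
move_pose([*hb,.12],q(.605)); command_gripper(.75); movel([*hb,.0195],v=.1); st()
command_gripper(0); st("centre")
command_gripper(.75); movel([*hb,.06],v=.15)
a=-.966
print(inverse_kinematics([*hb,.06],q(a)))
move_pose([*hb,.06],q(a)); movel([*hb,.004],v=.08,until_force=6); st()
command_gripper(0); st("grip")
movel([*hb,.17],v=.15); st("lift")
for n in("top","scene"): cv2.imwrite(f"pics/{n}2.png",read_camera(n)[:,:,::-1])
A=cv2.imread("pics/top2.png");B=cv2.imread("pics/scene2.png")
c1=A[130:270,180:320];c2=B[120:260,290:430];c3=cv2.imread("pics/top1.png")[190:330,370:510]
cv2.imwrite("pics/crop2.png",cv2.resize(np.hstack([c1,c2]),(800,400),interpolation=cv2.INTER_CUBIC))
E
```

```text
t15.5 w66.35mm tcp [0.6086 0.2247 0.0202] F [ 0.156   0.0539 -0.0092] M [-0.0027 -0.1222  0.0162] ff 0.0 j6 -0.27
centre t16.1 w33.84mm tcp [0.6081 0.2245 0.0197] F [-0.3609 -0.4674  2.0595] M [-0.0129 -0.0859 -0.0367] ff 30.00034257536754 j6 -0.27
[ 0.3354  0.6614  1.6589 -0.      0.8212  1.3014]
 t19.5 w65.98mm tcp [0.6083 0.2246 0.0041] F [ 0.0631 -0.4078  0.5323] M [-0.0341  0.0049  0.0221] ff 0.0 j6 1.30
grip t20.1 w34.63mm tcp [0.6081 0.2245 0.0043] F [0.6182 0.3512 2.2173] M [-0.0895  0.0585 -0.015 ] ff 30.000521734182257 j6 1.30
lift t21.3 w34.47mm tcp [0.6073 0.2243 0.1689] F [-0.8821 -0.0418 -1.6706] M [-0.0333 -0.0005  0.0107] ff 29.99988749739714 j6 1.30
```

View pics/crop2.png

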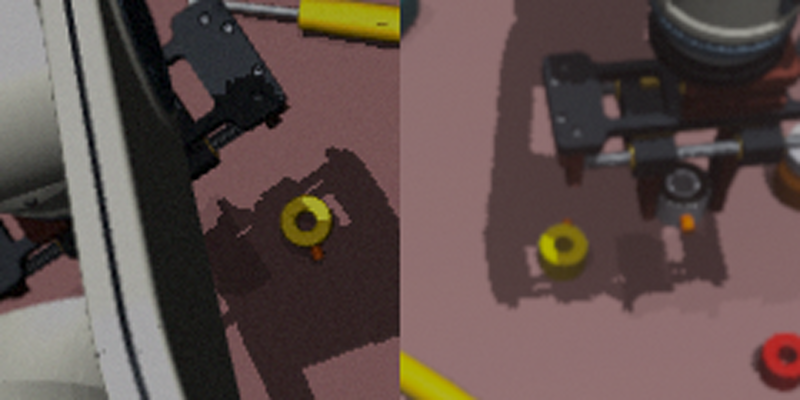

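```bash
python3 - <<'E'
from h import *
move_pose([*S,.16],q(-1.691)); wait(.3); st()
B=read_camera("scene")[:,:,::-1]; cv2.imwrite("pics/scene3.png",B)
cv2.imwrite("pics/crop3.png",cv2.resize(B[50:170,180:340],(800,600),interpolation=cv2.INTER_CUBIC))
h=cv2.cvtColor(B,cv2.COLOR_BGR2HSV); m=(h[...,0]>4)&(h[...,0]<22)&(h[...,1]>150)&(h[...,2]>90)
b=blob(m,(255,95),40); p=onz("scene",b[0],get_tcp_pos()[2]+.0087); print(b,p,(d:=p[:2]-S),np.arctan2(d[1],d[0]))
E
```

```text
t23.2 w34.42mm tcp [ 0.4983 -0.1442  0.16  ] F [ 0.0885  0.5288 -1.4513] M [ 0.0509 -0.0294 -0.0258] ff 29.99976087739924 j6 1.39
((np.float64(239.73333333333332), np.float64(85.73333333333333)), 15) [ 0.514  -0.1491  0.1686] [ 0.016  -0.0043] -0.2643252022270731
```

View pics/crop3.png

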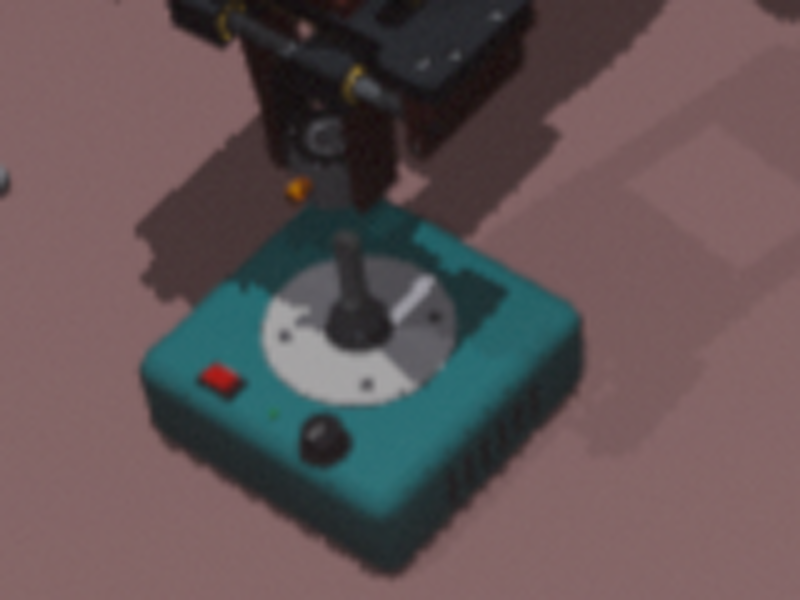

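```bash
python3 - <<'E'
from h import *
t=np.array(get_tcp_pos())
def proj(n,X):
    i=camera_info(n);T=np.linalg.inv(np.array(i["T"])) 
    p=T[:3,:3]@X+T[:3,3]; p=np.array([p[0],-p[1],-p[2]])
    return cv2.projectPoints(p[None],np.zeros(3),np.zeros(3),np.array(i["intrinsics"]),np.array(i["dist"]))[0].ravel()
x=np.array([np.cos(-.12),np.sin(-.12),0]); c=np.array([*t[:2],t[2]+.0087])
f=lambda X:(proj("scene",X)-[180,50])*5
print("hubtop",f(c+[0,0,.013]),"screw",f(c+.0255*x),"end",f(np.array([*S,.12])),"knob",f(np.array([*S,.07])+.06*x+.03*np.array([-x[1],x[0],0])),"sw",f(np.array([*S,.06])+.06*x-.03*np.array([-x[1],x[0],0])))
for z in(.1717,.1757,.1817,.19): print(z,onz("scene",(245,77),z)-[*t[:2],0])
E
```

```text
hubtop [325.1358 135.6866] screw [289.8361 195.0656] end [340.7222 237.2034] knob [320.6377 429.6474] sw [218.6293 383.2774]
0.1717 [-0.0081 -0.0065  0.1717]
0.1757 [-0.005  -0.004   0.1757]
0.1817 [-0.0003 -0.0002  0.1817]
0.19 [0.0063 0.005  0.19  ]
```

```bash
python3 - <<'E'
from h import *
movel([*S,.128],v=.1); wait(.2); st("above")
r=movel([*S,.0983],v=.03,until_force=5); st(r)
E
```

```text
above t23.9 w34.32mm tcp [ 0.4985 -0.145   0.1286] F [ 0.0396 -0.3971 -0.645 ] M [ 0.0586  0.0461 -0.0825] ff 29.999797900090925 j6 1.39
False t25.0 w34.73mm tcp [ 0.4982 -0.1449  0.0985] F [ 0.2493 -0.9754 -0.6163] M [0.0195 0.0087 0.0112] ff 29.99983985500876 j6 1.39
```

```bash
python3 - <<'E'
from h import *
wait(.3); st()
B=read_camera("scene")[:,:,::-1]; A=read_camera("top")[:,:,::-1]
cv2.imwrite("pics/crop4.png",np.hstack([cv2.resize(x,(400,400),interpolation=cv2.INTER_CUBIC) for x in(B[70:150,210:290],A[200:300,390:490])]))
h=cv2.cvtColor(B,cv2.COLOR_BGR2HSV); m=(h[...,0]>4)&(h[...,0]<22)&(h[...,1]>150)&(h[...,2]>90)
b=blob(m,(248,110),25); p=onz("scene",b[0],.107); print(b,p,(d:=p[:2]-S),np.arctan2(d[1],d[0]))
E
```

```text
t25.3 w34.19mm tcp [ 0.4981 -0.1448  0.0984] F [-0.2266 -0.0853 -1.3065] M [0.0855 0.0317 0.0316] ff 29.99971745739458 j6 1.39
((np.float64(242.41666666666666), np.float64(107.16666666666667)), 12) [ 0.5184 -0.1484  0.107 ] [ 0.0204 -0.0036] -0.17465079439249032
```

View pics/crop4.png

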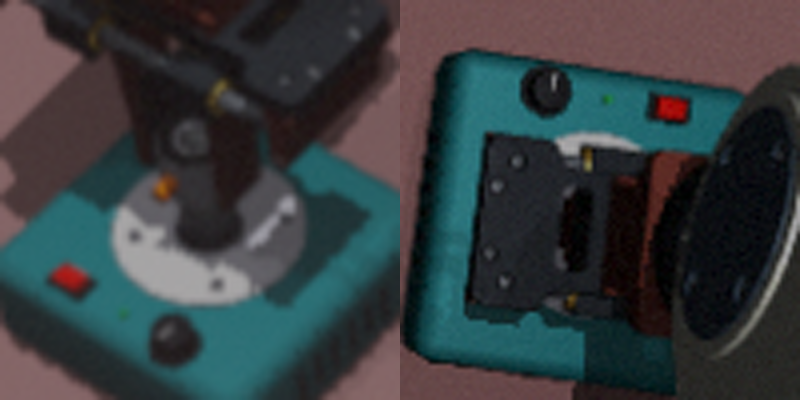

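The picture shows the hub round the spindle. The screw at crop (164,186) points to the knob side, measured yaw about -0.17 against a spinner yaw of about -0.12. There is no side load.

```bash
python3 -c "
from station import *
print(job_done())"
```

```text
the job is handed in; nothing more can be done
None
```

I handed the job in at about 25 s, and the verdict wasn't reported back: the spindle flat is turned to the knob side and the hub is threaded on without contact, flush to about 0.1 mm by the arm's readings, screw over the flat to about 0.05 rad by camera, and still held at 30 N.

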